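Turn the counter display until the red gift tin faces the shoppers

TASK

Push the round display on the shop counter round (its rim has posts for that) until the red gift tin stands squarely in line with the yellow arrow on the display's foot, and leave it standing still there. Do not touch any of the four goods standing on it, let them stay upright in their places, and leave everything else on the counter where it is.

Things in the scene. Friction and masses are not known exactly. Their poses are not given: they have to be found in the camera images.
- display_base: Fixed foot of the display: black disc 310 mm across, 14 mm high, with a flat black tongue 8 mm high reaching 215 mm out from the pivot. Origin: on the pivot axis at counter height. Its x axis points from the pivot along the tongue and the arrow (the front), z up. It is screwed down; its position and yaw vary.
- arrow (a point): Yellow chevron arrow on the foot's tongue, pointing outward. Point: the arrow's tip, 200 mm out from the pivot axis, 10 mm above the counter. The line from the pivot through it is the front.
- turntable: Pale wooden disc, 300 mm across, 18 mm thick, top 34 mm above the counter, turning endlessly both ways on the foot's pivot. About 1 N at the rim turns it; pushed slowly it stops within about 2 degrees and stays where it is left. Origin: on the pivot axis at its underside, 16 mm above the counter; z up, x turns with it. The goods' places lie at 0, 90, 180 and 270 degrees from x.
- rim_post (a point): One of eight equal upright dark steel posts on the disc's rim, 14 mm in diameter, 45 mm tall (from the disc's top, 34 mm, to 79 mm above the counter), their axes 136 mm from the pivot, 45 degrees apart, at 22.5, 67.5, 112.5 ... degrees from the turntable's x axis. Point: half-way up the post at 22.5 degrees. About 30 mm free between a post and the goods.
- turntable_center (a point): Pivot of the turntable (brass cap): on the axis, at the height of the disc's top, 34 mm above the counter.
- tin_c (a point): The red gift tin: round, 58 mm in diameter, with a red lid, a thin brass band and a yellow spot on top, 68 mm tall, upright and loose on one of the four cork places of the turntable (places 68 mm from the pivot, 90 degrees apart; which place varies). Point: its centre, 34 mm above its underside. Not to be touched by the robot.
- vase_c (a point): Small blue ceramic vase with a neck, 58 mm in diameter, 68 mm tall, upright and loose on one of the four cork places of the turntable (places 68 mm from the pivot, 90 degrees apart; which place varies). Point: its centre, 34 mm above its underside. Not to be touched by the robot.
- candle_c (a point): Amber glass candle jar with a white lid, 58 mm in diameter, 68 mm tall, upright and loose on one of the four cork places of the turntable (places 68 mm from the pivot, 90 degrees apart; which place varies). Point: its centre, 34 mm above its underside. Not to be touched by the robot.
- figure_c (a point): Dark turned wooden figure, 54 mm in diameter, 68 mm tall, upright and loose on one of the four cork places of the turntable (places 68 mm from the pivot, 90 degrees apart; which place varies). Point: its centre, 34 mm above its underside. Not to be touched by the robot.
- books_c (a point): Stack of three books, 140 x 200 x 66 mm, to the left. Point: its centre, 33 mm up. A bystander on the counter, not to be moved.
- reader_c (a point): Black card reader lying flat, 150 x 75 x 30 mm, to the right. Point: its centre, 15 mm up. A bystander on the counter, not to be moved.
- pencup_c (a point): Dark steel pen cup, 72 mm in diameter, 95 mm high, its pens reaching 145 mm, to the right. Point: centre of the cup, 48 mm up. A bystander on the counter, not to be moved.
- bell_c (a point): Brass counter bell on a black foot, 84 mm in diameter, 52 mm high, to the near right. Point: its centre, 25 mm up. A bystander on the counter, not to be moved.
- mug_c (a point): White mug with a handle, 80 mm in diameter, 90 mm high, to the left. Point: its centre, 45 mm up. A bystander on the counter, not to be moved.
There are look-alikes about, which are no part of the job. What is meant by the part that bears vase_c is not green, and is the larger of those in its own colour.

How it is judged:
At the end, for the whole second after the job is handed in: The red tin's centre lies on the arrow's side of the pivot (more than 45 mm out) within 14 mm of the line from the pivot through the arrow (about 12 degrees); the turntable is at rest; all four goods stand upright (within 0.15 rad) on the turntable, 50 to 85 mm from the pivot (y of tin_c in the frame of display_base between -0.014 and 0.014 m and x of tin_c in the frame of display_base above 0.045 m and angular speed of turntable below 0.05 rad/s and angle between each of tin_c, vase_c, candle_c, figure_c's own z axis and vertical below 0.15 rad and horizontal distance between tin_c and turntable_center between 0.05 and 0.085 m and height (world z) of each of tin_c, vase_c, candle_c, figure_c above 0.06 m and horizontal distance between vase_c and turntable_center between 0.05 and 0.085 m and horizontal distance between candle_c and turntable_center between 0.05 and 0.085 m and horizontal distance between figure_c and turntable_center between 0.05 and 0.085 m); the robot touches nothing.
It fails at once if The robot touches one of the goods on the turntable (over 0.5 N) (contact force between any of the fingers, the arm and tin above 0.5 N or contact force between any of the fingers, the arm and vase above 0.5 N or contact force between any of the fingers, the arm and candle above 0.5 N or contact force between any of the fingers, the arm and figure above 0.5 N).
It fails at once if One of the goods tips by more than 0.35 rad (angle between any of tin_c, vase_c, candle_c, figure_c's own z axis and vertical above 0.35 rad).
It fails at once if One of the other things on the counter is moved by more than 20 mm (distance of any of books_c, reader_c, pencup_c, bell_c, mug_c from where it was at the start of the episode above 0.02 m).
It also fails if it takes over 58 s, if anything falls off the work surface, if the arm or the gripper's body presses on something with over 40 N, if the wrist force passes 120 N, or if a joint passes its speed limit or range.

ROBOT

A 6-joint arm with a two-finger parallel gripper is mounted at the origin on the work surface. World frame = base frame: x ahead of the robot, y to its left, z up, the work surface at z = 0. Lengths are in m, angles in rad, forces in N, time in s.
With the tool pointing down it reaches from about 0.25 to 0.775 m from the base axis. Payload 4 kg.
Tool frame: the origin (TCP) lies midway between the tips of the shut fingers; the grasp point (between the pads) lies 19 mm behind it; z points along the fingers, y is the direction in which the jaws open and shut (so a half turn about z gives the same grasp; the last joint's range is limited). The gripper opens to 94 mm and grips with 3 to 60 N. Pads are 16 mm wide; open, the fingers measure 119 mm over their backs; the gripper's body (75 mm by 177 mm) begins 78 mm behind the grasp point.
Start: joints at [1.012, 0.087, 1.371, -0, 1.684, -0.103], TCP at [0.242, 0.494, 0.206] pointing down, gripper open.
Joint ranges: [-3.1, 3.1], [-0.76, 2.03], [0.27, 2.55], [-1.08, 4.22], [0.17, 2.65], [-2.57, 2.57]. Speed limits (rad/s): [2.79, 2.79, 3.14, 3.14, 3.14, 3.14].

INTERFACE

Orientations are given as [roll, pitch, yaw] about the fixed x, y, z axes, in that order (R = Rz(yaw) Ry(pitch) Rx(roll)).
In Python, from bench import robot, cams gives the robot as it stands.
- The arm moves only by the tool step_arm, never from a script. Its argument "plan" is a list that holds one entry, the list of rows, each a list of 5 numbers: the shift along the world's x, y, z in mm, then the turn about the world's z in rad, then the opening in per cent of the stroke, from 0 (shut) to 100 (fully open). In form: [[[tx, ty, tz, turn, fingers], ...]]. A call has 1 to 8 rows; each row is the pose to reach, as a shift and turn from the pose commanded when the call began; what a row does not reach only later rows make up. A row lasts 1/12 s, in which the tool goes at most 41.7 mm and 7.16 degrees, less where a joint would pass 70% of its speed; a pose out of reach is approached as far as the arm can. A call with a gripper value outside its range is refused whole. The fingers move at their own pace and stop on an object; the grip force is fixed at half the most. Time passes only in rows, so rows that repeat a pose let the fingers close. It gives the time, the measured TCP pose, the force and the opening at its end, in the units of the state.
- robot.get_obs(): the state, without advancing time (a new reading comes with each control period).
- cams.snapshot(name): name is "scene" or "top" or "wrist"; returns a dict with "frame" (400x640x3 uint8, red, green, blue), "camera_matrix" (3x3 intrinsics, pixels), "origin" and "attitude" of the camera in the world; the wrist camera has in their place "T_tool_cam" (4x4, takes a point from camera to tool coordinates, whose origin is the TCP and whose axes are the flange's). Camera axes: x right, y down, z forward; pixel columns grow to the right and rows downward; lengths in m; the calibration is good to about 2 mm. A picture is of the moment at which its call begins: read the wrist's pose just before it. There is no depth.
- robot.close_job(): hands the job in, once; it reports no verdict.
The state is a dict: "time": time; "joint_positions": joint angles; "qvel": joint speeds; "joint_torque": joint torques, N m; "tool_pos": TCP position; "ee_rot": TCP orientation; "wrist_force": force on the tool from outside, world axes, zero at the start; "wrist_torque": the same for the moment, N m; "width": finger opening in m.
Only numpy, scipy, OpenCV 4.12 (cv2) and the standard library are available. Lean on these libraries where they do the work, as an engineer would, in place of code of your own. Each camera call takes 0.05 s, during which the arm holds its last target. There are 200 camera calls.

## Working session

There is one attempt and no reset: what is moved stays moved. The work goes in short steps, Python scripts to look and compute and a tool call to move; the robot and the scene stay as the last step left them, time stands still between calls to the robot, and variables do not carry over. Pictures are saved under pics/ and viewed, about 8 in all and at most 12, crops included, and the job is handed in when it is done.

Besides the shell and the picture viewer there is one more tool, called after "Emit:" as name(argument=value, ...) on one line, values as JSON. step_arm: Moves the arm, as the interface text tells. Its arguments: {"type":"object","properties":{"plan":{"type":"array"}},"required":["plan"]}

```bash
mkdir -p pics; ls; python3 - <<'E'
from bench import robot,cams
import cv2,pickle
d={}
for n in("top","scene"):
    s=cams.snapshot(n);d[n]=s;cv2.imwrite(f"pics/{n}0.png",s["frame"][:,:,::-1])
    print(n,s["camera_matrix"],s["origin"],s["attitude"])
pickle.dump(d,open("s0.pkl","wb"));print(robot.get_obs())
E
```

```text
pics
top [[463.06768352   0.         320.38954437]
 [  0.         463.06768352 193.94469863]
 [  0.           0.           1.        ]] [0.44272251 0.03531462 1.44570674] [-3.02414232 -0.02717889 -1.59054438]
scene [[365.38902822   0.         317.13211495]
 [  0.         365.38902822 197.77896993]
 [  0.           0.           1.        ]] [1.29894876 0.01582898 0.86970848] [-2.40636229 -0.00875661  1.58683553]
{'time': 0.1, 'joint_positions': array([ 1.01190257e+00,  8.79160487e-02,  1.37207458e+00,  1.64896465e-05,
        1.68357353e+00, -1.03075864e-01]), 'qvel': array([-9.04313060e-04, -1.50520281e-03, -4.54583071e-03,  1.93579245e-05,
        6.73828619e-04, -1.25005667e-03]), 'joint_torque': array([ 2.05886827e-03, -3.41255236e+01, -3.03300011e+01,  7.19869486e-02,
        3.04768374e-02, -7.48303546e-05]), 'tool_pos': array([0.24184242, 0.49344771, 0.20441658]), 'ee_rot': array([-3.13963330e+00, -2.19156050e-04,  2.68577638e+00]), 'wrist_force': array([-0.4881776 ,  0.19823361,  0.19846317]), 'wrist_torque': array([ 0.00375887, -0.01825175,  0.00643987]), 'width': 0.09403985180285108}
```

View pics/top0.png

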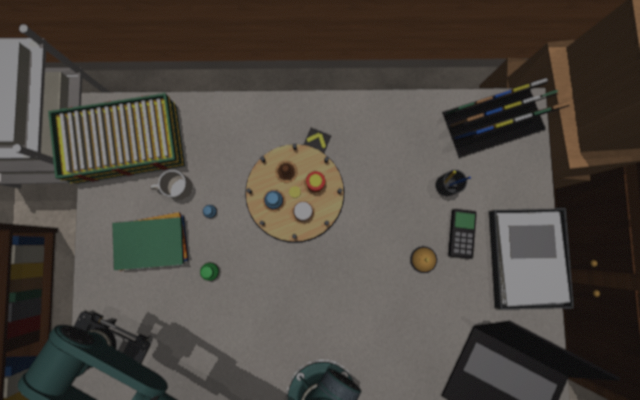

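View pics/scene0.png

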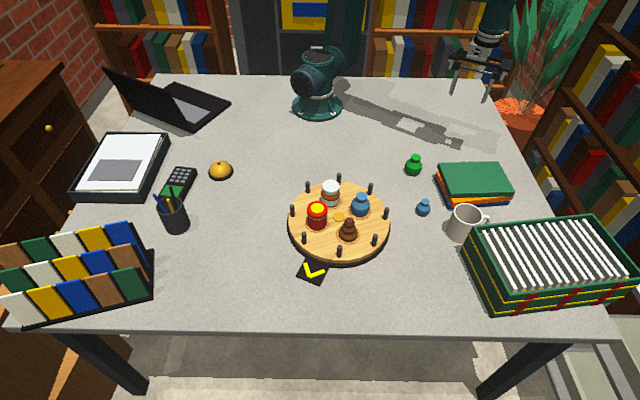

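```bash
cat >h.py <<'E'
import numpy as np,cv2
from scipy.spatial.transform import Rotation as Ro
def ray(s,px,z):
    R=Ro.from_euler("xyz",s["attitude"]).as_matrix();K=s["camera_matrix"];o=np.array(s["origin"])
    d=R@np.linalg.solve(K,[px[0],px[1],1.]);return o+d*(z-o[2])/d[2]
def proj(s,p):
    R=Ro.from_euler("xyz",s["attitude"]).as_matrix();c=s["camera_matrix"]@(R.T@(np.array(p)-s["origin"]));return c[:2]/c[2]
E
python3 - <<'E'
import pickle
from h import *
d=pickle.load(open("s0.pkl","rb"));s=d["top"]
f=s["frame"]
hsv=cv2.cvtColor(f,cv2.COLOR_RGB2HSV)
def cen(m,x0,x1,y0,y1):
    k=np.zeros(m.shape,bool);k[y0:y1,x0:x1]=1;y,x=np.nonzero(m&k);return np.array([x.mean(),y.mean()]),len(x)
H,S,V=[hsv[...,i].astype(int) for i in range(3)]
ye=(abs(H-28)<6)&(S>190)&(V>110)
print("arrow",cen(ye,300,336,122,153),"spot",cen(ye,306,326,170,192))
wood=(abs(H-17)<10)&(S>60)&(V>120)
k=np.zeros(wood.shape,np.uint8);k[140:245,240:350]=wood[140:245,240:350]
c,_=cv2.findContours(k,0,1);c=max(c,key=cv2.contourArea);e=cv2.fitEllipse(cv2.convexHull(c));print("disc",e,ray(s,e[0],.034))
cv2.imwrite("pics/crop.png",cv2.resize(f[120:250,235:355,::-1],None,fx=4.6,fy=4.6,interpolation=cv2.INTER_CUBIC))
q=d["scene"]["frame"][170:290,270:410,::-1];cv2.imwrite("pics/crop2.png",cv2.resize(q,None,fx=5,fy=5,interpolation=cv2.INTER_CUBIC))
C=ray(s,e[0],.034)
for n,p,z in(("arrow",cen(ye,300,336,122,153)[0],.01),("tin",cen(ye,306,326,170,192)[0],.102)):
    P=ray(s,p,z);v=(P-C)[:2];print(n,P,np.hypot(*v),np.degrees(np.arctan2(v[1],v[0])))
E
```

```text
arrow (array([nan, nan]), 0) spot (array([nan, nan]), 0)
disc ((294.176513671875, 191.99237060546875), (95.58027648925781, 96.40704345703125), 86.96332550048828) [0.61592579 0.07396605 0.034     ]
arrow [nan nan nan] nan nan
tin [nan nan nan] nan nan<stdin>:7: RuntimeWarning: Mean of empty slice.
  ret = ret.dtype.type(ret / rcount)
```

View pics/crop.png

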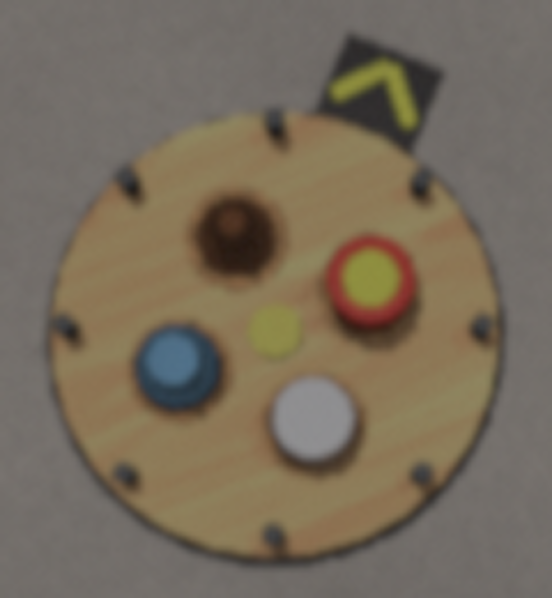

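```bash
python3 - <<'E'
import pickle
from h import *
s=pickle.load(open("s0.pkl","rb"))["top"]
cr=lambda p:(235+p[0]/4.6-.4,120+p[1]/4.6-.4)
C=ray(s,cr((275,331)),.034)
for n,p,z in [("cap",(275,331),.034),("arrow",(390,62),.01),("tin",(371,279),.102),("tong1",(347,35),.008),("tong2",(442,72),.008)]+[("post",p,.079) for p in[(276,118),(420,183),(483,326),(421,473),(273,537),(124,474),(64,327),(129,180)]]+[("reader",((451-235)*4.6,(235-120)*4.6),.03),("bell",((424-235)*4.6,(260-120)*4.6),.05)]:
    P=ray(s,cr(p),z);v=(P-C)[:2];print(n,P.round(3),np.hypot(*v).round(3),np.degrees(np.arctan2(v[1],v[0])).round(1))
E
```

```text
cap [0.617 0.073 0.034] 0.0 0.0
arrow [ 0.806 -0.008  0.01 ] 0.205 -23.3
tin [0.641 0.01  0.102] 0.068 -69.3
tong1 [0.826 0.022 0.008] 0.215 -13.9
tong2 [ 0.799 -0.044  0.008] 0.216 -32.8
post [0.752 0.07  0.079] 0.135 -1.6
post [ 0.707 -0.024  0.079] 0.132 -47.1
post [ 0.613 -0.062  0.079] 0.136 -91.9
post [ 0.518 -0.02   0.079] 0.136 -136.6
post [0.479 0.075 0.079] 0.138 179.2
post [0.521 0.17  0.079] 0.136 134.9
post [0.617 0.208 0.079] 0.134 90.3
post [0.712 0.166 0.079] 0.132 44.2
reader [ 0.477 -0.404  0.03 ] 0.498 -106.4
bell [ 0.403 -0.312  0.05 ] 0.441 -119.1
```

Emit:
step_arm(plan=[[[25, -37, 0, 0.01, 0], [50, -75, 0, 0.03, 0], [75, -112, 0, 0.04, 0], [100, -150, 0, 0.05, 0], [122, -187, 0, 0.06, 0], [145, -220, 0, 0.08, 0], [170, -260, 0, 0.1, 0], [190, -290, 0, 0.106, 0]]])

```text
time: 0.77
tool_pos: [0.4251, 0.2131, 0.2051]
ee_rot: [-3.141, -0.0, 2.793]
wrist_force: [1.6, -0.3, 0.7]
width: 0.0438
```

Emit:
step_arm(plan=[[[20, -30, 0, 0, 0], [40, -60, 0, 0, 0], [55, -84, 0, 0, 0], [55, -84, -30, 0, 0], [55, -84, -60, 0, 0], [55, -84, -80, 0, 0], [55, -84, -80, 0, 0], [55, -84, -80, 0, 0]]])

```text
time: 1.43
tool_pos: [0.4787, 0.1308, 0.1242]
ee_rot: [-3.14, -0.003, 2.792]
wrist_force: [0.1, 0.8, 0.4]
width: 0.0004
```

```bash
python3 - <<'E'
from bench import robot,cams
import cv2
o=robot.get_obs();print(o["tool_pos"],o["ee_rot"],o["wrist_force"],o["width"],o["time"])
a=cams.snapshot("top")["frame"][100:270,215:375,::-1];b=cams.snapshot("scene")["frame"][130:300,250:430,::-1]
r=lambda q:cv2.resize(q,(400,420),interpolation=cv2.INTER_CUBIC)
cv2.imwrite("pics/a1.png",cv2.hconcat([r(a),r(b)]))
E
```

```text
[0.47868022 0.13083805 0.12418304] [-3.13994233 -0.00320476  2.79164797] [0.06472022 0.80944901 0.42268487] 0.0003979894460773711 1.4333
```

View pics/a1.png

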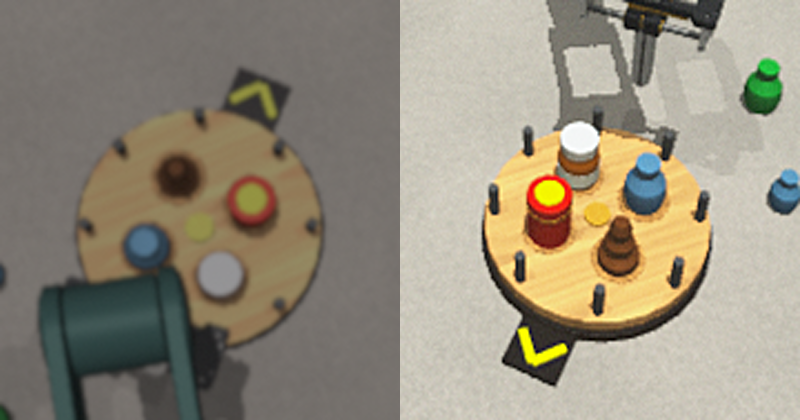

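Emit:
step_arm(plan=[[[4, -3, -20, 0, 0], [10, -8, -45, 0, 0], [10, -8, -65, 0, 0], [10, -8, -76, 0, 0], [10, -8, -76, 0, 0]]])

```text
time: 1.95
tool_pos: [0.4887, 0.1231, 0.0483]
ee_rot: [-3.14, -0.003, 2.792]
wrist_force: [-0.1, 0.3, -0.1]
width: 0.0004
```

```bash
python3 - <<'E'
import numpy as np
from bench import robot
o=robot.get_obs();print(o["tool_pos"],o["wrist_force"])
p=(o["tool_pos"][:2]-[.617,.073])*1000;r0=np.hypot(*p);f0=np.degrees(np.arctan2(p[1],p[0]));print(r0,f0)
ph=np.linspace(f0,212,41);R=np.interp(ph,[f0,165],[r0,138])
P=np.c_[R*np.cos(np.radians(ph)),R*np.sin(np.radians(ph)),np.radians(ph)]
for k in range(5):print((P[8*k+1:8*k+9]-P[8*k]).round(2).tolist())
E
```

```text
[0.48874669 0.12313828 0.04829009] [-0.0649723   0.30952841 -0.14550255]
137.7053282990728 158.64789693366097
[[-1.19, -2.98, 0.02], [-2.31, -5.98, 0.05], [-3.36, -9.02, 0.07], [-4.34, -12.07, 0.09], [-5.24, -15.16, 0.12], [-6.02, -18.28, 0.14], [-6.72, -21.41, 0.16], [-7.36, -24.56, 0.19]]
[[-0.56, -3.16, 0.02], [-1.04, -6.34, 0.05], [-1.45, -9.53, 0.07], [-1.79, -12.72, 0.09], [-2.05, -15.92, 0.12], [-2.24, -19.13, 0.14], [-2.35, -22.34, 0.16], [-2.39, -25.55, 0.19]]
[[0.04, -3.21, 0.02], [0.15, -6.42, 0.05], [0.33, -9.63, 0.07], [0.6, -12.83, 0.09], [0.93, -16.03, 0.12], [1.34, -19.21, 0.14], [1.82, -22.39, 0.16], [2.38, -25.55, 0.19]]
[[0.63, -3.15, 0.02], [1.33, -6.28, 0.05], [2.11, -9.4, 0.07], [2.96, -12.5, 0.09], [3.88, -15.58, 0.12], [4.87, -18.63, 0.14], [5.94, -21.66, 0.16], [7.07, -24.67, 0.19]]
[[1.2, -2.98, 0.02], [2.48, -5.93, 0.05], [3.82, -8.85, 0.07], [5.22, -11.74, 0.09], [6.7, -14.59, 0.12], [8.24, -17.41, 0.14], [9.85, -20.19, 0.16], [11.52, -22.93, 0.19]]
```

Emit:
step_arm(plan=[[[-1.2, -3, 0, 0.02, 0], [-2.3, -6, 0, 0.05, 0], [-3.4, -9, 0, 0.07, 0], [-4.3, -12, 0, 0.09, 0], [-5.2, -15, 0, 0.12, 0], [-6, -18, 0, 0.14, 0], [-6.7, -21.4, 0, 0.16, 0], [-7.4, -24.5, 0, 0.19, 0]]])

```text
time: 2.62
tool_pos: [0.4841, 0.0989, 0.0523]
ee_rot: [3.14, 0.005, 2.984]
wrist_force: [0.9, -0.1, -0.4]
width: 0.0004
```

Emit:
step_arm(plan=[[[-0.6, -3.2, 0, 0.02, 0], [-1, -6.3, 0, 0.05, 0], [-1.5, -9.5, 0, 0.07, 0], [-1.8, -12.7, 0, 0.09, 0], [-2, -16, 0, 0.12, 0], [-2.2, -19, 0, 0.14, 0], [-2.4, -22.3, 0, 0.16, 0], [-2.4, -25.5, 0, 0.19, 0]]])

```text
time: 3.28
tool_pos: [0.4816, 0.0737, 0.0523]
ee_rot: [3.141, 0.004, -3.11]
wrist_force: [-0.5, 1.2, -0.3]
width: 0.0008
```

Emit:
step_arm(plan=[[[0, -3.2, 0, 0.02, 0], [0.2, -6.4, 0, 0.05, 0], [0.3, -9.6, 0, 0.07, 0], [0.6, -12.8, 0, 0.09, 0], [1, -16, 0, 0.12, 0], [1.3, -19.2, 0, 0.14, 0], [1.8, -22.4, 0, 0.16, 0], [2.4, -25.5, 0, 0.19, 0]]])

```text
time: 3.95
tool_pos: [0.4841, 0.0481, 0.0523]
ee_rot: [-3.141, 0.005, -2.92]
wrist_force: [0.6, 0.8, -0.7]
width: 0.0005
```

```bash
cat >chk.py <<'E'
import sys
from h import *
from bench import robot,cams
o=robot.get_obs();p=(o["tool_pos"][:2]-[.617,.073])*1000
print(o["tool_pos"],o["wrist_force"],o["time"],np.hypot(*p),np.degrees(np.arctan2(p[1],p[0])))
t=cams.snapshot("top");s=cams.snapshot("scene")
a=t["frame"][100:270,215:375,::-1];b=s["frame"][130:300,250:430,::-1]
r=lambda q:cv2.resize(q,(400,420),interpolation=cv2.INTER_CUBIC)
cv2.imwrite(sys.argv[1],cv2.hconcat([r(a),r(b)]))
# red lid blob in the top view
hsv=cv2.cvtColor(t["frame"],cv2.COLOR_RGB2HSV).astype(int)
m=((hsv[...,0]<6)|(hsv[...,0]>174))&(hsv[...,1]>130)&(hsv[...,2]>90);m[:130]=0;m[255:]=0;m[:,:240]=0;m[:,350:]=0
m=m.astype(np.uint8);n,l,st,c=cv2.connectedComponentsWithStats(m);k=1+np.argmax(st[1:,4])
h=cv2.convexHull(np.argwhere(l==k)[:,::-1].astype(np.int32));q,rad=cv2.minEnclosingCircle(h)
P=ray(t,q,.1);v=(P-[.617,.073,0])[:2]
print("tin px",q,rad,P,np.hypot(*v),"deg",np.degrees(np.arctan2(v[1],v[0])),"(front -23.3)")
E
python3 chk.py pics/a2.png
```

```text
[0.48407954 0.04808456 0.05227296] [ 0.64719612  0.76697227 -0.71213432] 3.95 135.23544881744627 -169.3833207398575
tin px (310.8780517578125, 173.93902587890625) 9.351981163024902 [0.66050129 0.02240813 0.1       ] 0.06672255587896643 deg -49.30949780621851 (front -23.3)
```

View pics/a2.png

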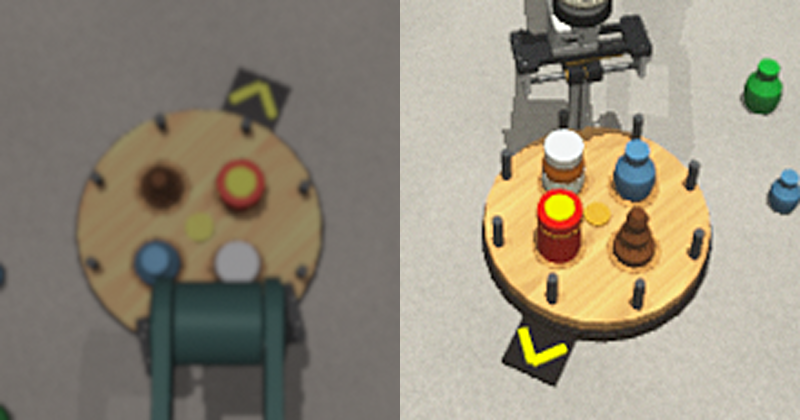

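Emit:
step_arm(plan=[[[0.6, -3.1, 0, 0.02, 0], [1.3, -6.2, 0, 0.05, 0], [2, -9.3, 0, 0.07, 0], [2.8, -12.3, 0, 0.09, 0], [3.7, -15.3, 0, 0.12, 0], [4.7, -18.3, 0, 0.14, 0], [5.8, -21.2, 0, 0.16, 0], [6.9, -24.1, 0, 0.19, 0]]])

```text
time: 4.72
tool_pos: [0.4904, 0.024, 0.0514]
ee_rot: [-3.141, 0.003, -2.731]
wrist_force: [0.7, 1.3, 1.2]
width: 0.0005
```

Emit:
step_arm(plan=[[[1.2, -2.9, 0, 0.02, 0], [2.4, -5.8, 0, 0.05, 0], [3.7, -8.6, 0, 0.07, 0], [5.1, -11.4, 0, 0.09, 0], [6.5, -14.1, 0, 0.12, 0], [7.8, -16.5, 0, 0.14, 0], [9, -18.6, 0, 0.155, 0], [10, -20.4, 0, 0.165, 0]]])

```text
time: 5.38
tool_pos: [0.4999, 0.0031, 0.0504]
ee_rot: [-3.141, 0.001, -2.566]
wrist_force: [0.4, 0.9, -0.3]
width: 0.0
```

```bash
python3 chk.py pics/a3.png
```

```text
[0.49991166 0.00313796 0.05041762] [ 0.40884632  0.94682251 -0.3283083 ] 5.3833 136.3465547550788 -149.1771222661094
tin px (304.1864929199219, 168.9486541748047) 9.380624771118164 [0.6756666  0.04183922 0.1       ] 0.06642864570735453 deg -27.975019034550694 (front -23.3)
```

Emit:
step_arm(plan=[[[0.9, -1.5, 0, 0.01, 0], [1.8, -3, 0, 0.02, 0], [2.7, -4.3, 0, 0.03, 0], [3.6, -5.6, 0, 0.045, 0], [4.4, -6.8, 0, 0.055, 0], [5, -7.8, 0, 0.065, 0], [5.5, -8.5, 0, 0.07, 0], [5.6, -8.7, 0, 0.075, 0]]])

```text
time: 6.15
tool_pos: [0.505, -0.0057, 0.0495]
ee_rot: [3.141, 0.0, -2.491]
wrist_force: [-1.0, 2.0, 0.5]
width: 0.0007
```

```bash
python3 chk.py pics/a4.png
```

```text
[ 0.50496235 -0.005723    0.04947222] [-0.97064567  2.04006387  0.54445976] 6.15 136.92970724823678 -144.9062925253437
tin px (302.75, 168.375) 9.4580659866333 [0.67744106 0.04603769 0.1       ] 0.06618223508353668 deg -24.041291670749963 (front -23.3)
```

View pics/a4.png

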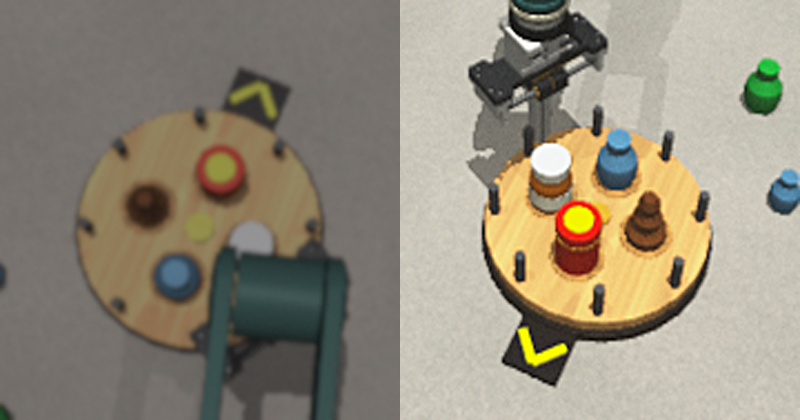

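The tin lies in line with the arrow. I'll back off the post along the rim, then lift.

Emit:
step_arm(plan=[[[-2, 3, 0, 0, 0], [-6, 8, 0, 0, 0], [-10, 12, 0, 0, 0], [-10, 12, 0, 0, 0], [-12, 12, 30, 0, 0], [-15, 12, 60, 0, 0], [-15, 12, 90, 0, 0], [-15, 12, 120, 0, 0]]])

```text
time: 6.92
tool_pos: [0.4893, 0.0066, 0.1707]
ee_rot: [3.142, -0.0, -2.491]
wrist_force: [0.1, -0.2, -0.2]
width: 0.0002
```

Emit:
step_arm(plan=[[[-20, 0, 15, 0, 0], [-50, 0, 30, 0, 0], [-80, 0, 30, 0, 0], [-110, 0, 30, 0, 0], [-140, 0, 30, 0, 0], [-160, 0, 30, 0, 0], [-160, 0, 30, 0, 0], [-160, 0, 30, 0, 0]]])

```text
time: 7.58
tool_pos: [0.3298, 0.0064, 0.2]
ee_rot: [-3.14, 0.002, -2.492]
wrist_force: [0.2, 0.0, -0.4]
width: 0.0004
```

```bash
python3 chk.py pics/a5.png; sleep 1; python3 chk.py pics/a6.png
```

```text
[0.32984831 0.00638349 0.19995256] [ 0.19682815  0.0193555  -0.39023082] 7.5833 294.77763181769217 -166.93895618743383
tin px (302.75, 168.375) 9.4580659866333 [0.67744106 0.04603769 0.1       ] 0.06618223508353668 deg -24.041291670749963 (front -23.3)
[0.33059166 0.00634775 0.19963715] [ 0.5362815   0.65619944 -0.93747927] 7.6833 294.06166083591916 -166.89944178401404
tin px (302.75, 168.375) 9.4580659866333 [0.67744106 0.04603769 0.1       ] 0.06618223508353668 deg -24.041291670749963 (front -23.3)
```

View pics/a6.png

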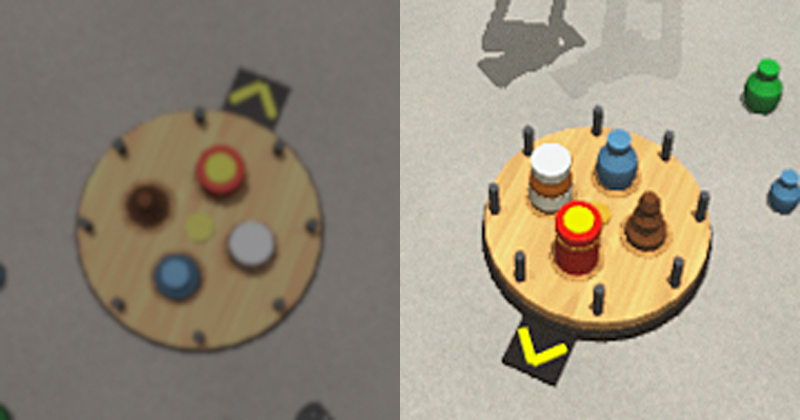

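The red tin, at (220,167) in the top view, lines up with the arrow at (258,90). All four goods are upright, the disc is still and the arm is clear.

```bash
python3 -c "
from bench import robot
robot.close_job()"
```

```text
the job is handed in; nothing more can be done
```

The red gift tin now stands in line with the yellow arrow, and I have handed the job in. I pushed one rim post slowly with the shut fingers, about 45° counter-clockwise, then backed off, lifted and moved clear.

- **Alignment:** the tin measured at -24.0° against the arrow's -23.3°, which is about 1 mm off the line (14 mm allowed). It was about 66 mm from the pivot, within the 50 to 85 mm range.
- **At rest:** two readings 0.1 s apart, taken after the arm had withdrawn, gave the same tin position.
- **Goods:** in the last picture all four stand upright in their places. The fingers stayed out at the rim, and the wrist force read about 2 N at most.
- **Other things on the counter:** the arm went nowhere near them below about 0.2 m height, but I did not measure their positions again at the end.
- **Time:** the job took 7.7 s of the 58 s allowed.

No check failed or disagreed with another. The hand-in gave no verdict.

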